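# Air the purifier jug with its thumb lever

## Robot

A 6-joint arm with a two-finger parallel gripper is mounted at the origin on the work surface. World frame = base frame: x ahead of the robot, y to its left, z up, the work surface at z = 0. Lengths are in mm, angles in rad, forces in N, time in s.
With the tool pointing down it reaches from about 400 to 825 mm from the base axis. Payload 7 kg.
Tool frame: the origin (TCP) lies midway between the tips of the shut fingers; the grasp point (between the pads) lies 19 mm behind it; z points along the fingers, y is the direction in which the jaws open and shut (so a half turn about z gives the same grasp; the last joint's range is limited). The gripper opens to 85 mm and grips with 20 to 120 N. Pads are 22 mm wide; open, the fingers measure 114 mm over their backs; the gripper's body (76 mm by 85 mm) begins 54 mm behind the grasp point. The pads swing forward as they close: fully open they stand 13 mm farther back than shut.
Start: joints at [1.427, 0.359, 0.012, 0, -1.224, -0.288], TCP at [282.497, 613.018, 207.602] pointing down, gripper open.
Joint ranges: [-3.07, 3.07], [-1.43, 2.12], [-1.02, 1.25], [-3.03, 1.67], [-3.05, -0], [-3.03, 3.03]. Speed limits (rad/s): [2.39, 2.39, 3.01, 3.14, 3.14, 3.14].

## Interface

Orientations are given as a rotation vector (axis times angle).
In Python, from plant import * gives the robot as it stands. The module is installed in compiled form; this text tells all that it offers.
- The arm moves only by the tool drive_tool, never from a script. Its argument "commands" is a list of rows, each a list of 3 entries, a list of its own where there are three numbers: the shift along the world's x, y, z in cm, then the turn, a rotation vector about the world's x, y, z in rad, then the opening, from -1 (shut) to 1 (fully open). A call has exactly 10 rows; each row is the pose to reach, as a shift and turn from the pose measured when the call began; what a row does not reach only later rows make up. A row lasts 1/12 s, in which the tool goes at most 41.7 mm and 7.16 degrees, less where a joint would pass 70% of its speed; a pose out of reach is approached as far as the arm can. A call with a gripper value outside its range is refused whole. The fingers move at their own pace and stop on an object; "newtons" is the grip in N (left out, the last holds). Time passes only in rows, so rows that repeat a pose let the fingers close, or fill a call up. It gives the time, the measured TCP pose, the force and the opening at its end, in the units of the state.
- sense(): the state, without advancing time (a new reading comes with each control period).
- capture(name): name is "scene" or "top"; returns a dict with "img" (400x640x3 uint8, red, green, blue), "depth" (400x640 float32, mm along the optical axis (not along the pixel's ray), 0 where there is no reading), "vfov" (degrees; the focal length in pixels is half the picture's height over the tangent of half this angle, whatever the lens; pixels are square), "cx", "cy" (the principal point, pixels), "R" (3x3) and "t" (3): a world point X has camera coordinates R X + t. Camera axes: x right, y down, z forward; pixel columns grow to the right and rows downward; lengths in mm; the calibration is good to about 2 mm. A picture is of the moment at which its call begins.
- job_done(): hands the job in, once; it reports no verdict.
Trained networks look in the newest picture that a camera, given by its name, has taken for a name from the list of things; names that differ only in an ending like _2 or _b are one class to them, and where a whole thing is asked for, a point or a joint stands for the part that bears it (a point fixed in the world has none). Each returns a list of dicts, best first, with "confidence" (0 to 1); they miss things now and then, are a little off and sometimes report something else, mostly with a low value. They report only what shows in the picture. A call takes as long as a camera call.
- spot_in(camera, target): "pixel" ([column, row] in pixels, amid what is visible of it).
- outline_of(camera, target): "mask" (400x640 bool, what is visible of it) and "pixel" ([column, row] in pixels, amid what is visible of it).
The state is a dict: "time": time; "joint_positions": joint angles; "dq": joint speeds; "joint_torque": joint torques, N m; "ee_pos": TCP position; "orientation": TCP orientation; "wrist_force": force on the tool from outside, world axes, zero at the start; "moment": the same for the moment, N m; "width": finger opening in mm.
Only numpy, scipy, OpenCV 4.12 (cv2) and the standard library are available. Lean on these libraries where they do the work, as an engineer would, in place of code of your own. Each camera call takes 0.05 s, during which the arm holds its last target.

## Task

Air out the water purifier jug: with a fingertip, press down the thumb lever behind its lid until the lid stands fully open, without gripping or forcing it, keep it open for three seconds, then let the lever rise slowly under the finger so that the lid comes down gently and shuts without slamming, and move clear. Do not touch the lid, do not lift, tip or push the jug away, and leave the cups, tumbler and filter cartridge alone.

Things in the scene. Friction and masses are not known exactly. Their poses are not given: they have to be found in the camera images.
- jug: white plastic purifier jug, round, 144 mm across and 200 mm high to its rim, standing loose and upright on the ledge, nearly full (about 2.4 kg). Origin at the centre of its underside, z up; +x points to its spout (reaches 93 mm out), -x to its loop handle (reaches 121 mm out, its top at most 144 mm high) and to the lever above the handle. Pressing on the lever with much over 20 N tips it backwards
- lever_pad (a point): centre of the upper face of the lever's white ribbed pad, the point to press; the pad is 42 mm wide (along the jug's y) and 38 mm long. It moves with the lever. Shut, it lies about 143 mm behind the jug's axis (jug -x) and 217 mm above the ledge, the pad sloping 0.25 rad upwards to the rear; fully pressed it lies about 30 mm lower, sloping 0.25 rad downwards to the rear, at nearly the same horizontal place. Clear space of about 40 mm is below it, over the handle
- lever_pivot (a point): pivot of the lever, fixed on the jug 84 mm behind its axis and 196 mm up; the lever turns about the jug's y axis, and the centre of the pad is 62 mm from the pivot
- lever (a joint): angle of the lever, rad: 0 up (lid shut), 0.5 fully down at its stop. Lightly sprung and loaded by the lid: pressing takes about 3 to 6 N, and when let go it springs up at once and the lid slams
- lid (a joint): angle of the round white lid (144 mm across, 8 mm thick), hinged at the rear of the rim just in front of the lever: 0 shut, 1.1 fully open at its stop. Geared to the lever: lid angle = 2.2 x lever angle. Closing from fully open should take two seconds or more; faster than 1.5 rad/s is a slam
- lid_tip (a point): front edge of the lid, 165 mm from its hinge, above the spout; it swings up and back to about 350 mm above the ledge
- cup_a: stainless steel cup, 72 mm across, 85 mm high, upright; origin at the centre of its underside
- cup_b: another cup like it
- cartridge: spare blue filter cartridge standing upright, 60 mm across, 105 mm high; origin at the centre of its underside
- tumbler: small glass tumbler with a ribbed base, upright, 64 mm across, 95 mm high; origin at the centre of its underside

How it is judged (in metres and radians):
On the way, in this order (a step that is already met when the one before it is completed fails the run):
1. the lid is held open (beyond 0.95 rad of 1.1) for 2.5 s by a finger on the lever (value of joint lid above 0.95 rad and contact force between the fingers and lever above 0.3 N), for 2.5 s.
2. the lid is shut again (value of joint lid below 0.06 rad), for 0.2 s.
At the end, for the whole second after the job is handed in: the lid is shut (under 0.06 rad), the jug stands upright and at rest within 25 mm of where it began, and the cups, cartridge and tumbler within 20 mm of theirs (value of joint lid below 0.06 rad and distance of jug from where it was at the start of the episode below 0.025 m and angle between jug's own z axis and vertical below 0.03 rad and linear speed of jug below 0.01 m/s and distance of each of cup_a, cup_b, cartridge, tumbler from where it was at the start of the episode below 0.02 m); the robot touches nothing.
It fails at once if the lid slams: it closes faster than 1.5 rad/s (velocity of joint lid below -1.5 rad/s and value of joint lid below 0.85 rad).
It fails at once if the lid is touched (contact force between any of the fingers, the arm and lid above 0.5 N).
It fails at once if the lever is forced or pinched with over 30 N (contact force between the fingers and lever above 30 N).
It fails at once if the jug is lifted, tipped or pushed away (distance of jug from where it was at the start of the episode above 0.04 m or height (world z) of jug above 0.01 m or angle between jug's own z axis and vertical above 0.1 rad).
It fails at once if a cup, the tumbler or the cartridge is moved (distance of any of cup_a, cup_b, cartridge, tumbler from where it was at the start of the episode above 0.02 m).
It also fails if it takes over 51 s, if anything falls off the work surface, if the arm or the gripper's body presses on something with over 40 N, if the wrist force passes 120 N, or if a joint passes its speed limit or range.

## Working session

There is one attempt and no reset: what is moved stays moved. The work goes in short steps, Python scripts to look and compute and a tool call to move; the robot and the scene stay as the last step left them, time stands still between calls to the robot, and variables do not carry over. Pictures are saved under pics/ and viewed, and the job is handed in when it is done.

Besides the shell and the picture viewer there is one more tool, called as a command line: name --argument value ..., lists and objects as JSON in quotes. drive_tool: Moves the arm, as the interface text tells. Its arguments: {"type":"object","properties":{"commands":{"type":"array","items":{"type":"array"}},"newtons":{"type":"number"}},"required":["commands"]}

```bash
mkdir -p pics
cat > h.py <<'E'
from plant import *
import numpy as np, cv2
def K(c):
    f=200/np.tan(np.radians(c['vfov'])/2); return f
def world(c,u,v,d):
    f=K(c); p=np.array([(u-c['cx'])/f*d,(v-c['cy'])/f*d,d]); return np.array(c['R']).T@(p-np.array(c['t']))
def cloud(c):
    f=K(c); v,u=np.mgrid[0:400,0:640]; d=c['depth']
    P=np.stack([(u-c['cx'])/f*d,(v-c['cy'])/f*d,d],-1)-np.array(c['t'])
    return P@np.array(c['R'])
def proj(c,X):
    p=np.array(c['R'])@np.array(X)+np.array(c['t']); f=K(c); return p[:2]/p[2]*f+[c['cx'],c['cy']]
E
python3 - <<'E'
from h import *
for n in('scene','top'):
    c=capture(n); cv2.imwrite(f'pics/{n}0.png',c['img'][:,:,::-1]); W=cloud(c)
    print(n,'cam',-np.array(c['R']).T@c['t'])
    for t in('jug','lever_pad','lever_pivot','lid','lid_tip','cup_a','cartridge','tumbler'):
        for o in outline_of(n,t)[:3]:
            m=o['mask']&(c['depth']>0); 
            print(t,round(o['confidence'],2),np.round(o['pixel']),m.sum(),np.round(np.median(W[m],0)) if m.any() else '',np.round(np.percentile(W[m],[2,98],axis=0)).tolist() if m.any() else '')
s=sense();print(s)
E
```

```text
scene cam [876.59229723 491.0592669  919.37897098]
jug 0.8 [284. 213.] 4983 [682.  30. 208.] [[580.0, -114.0, 12.0], [743.0, 71.0, 216.0]]
lever_pad 0.68 [297. 156.] 414 [ 591. -105.  211.] [[493.0, -277.0, -1.0], [624.0, -64.0, 221.0]]
lever_pivot 0.85 [290. 215.] 5128 [682.  30. 208.] [[577.0, -120.0, 1.0], [743.0, 71.0, 216.0]]
lid 0.64 [286. 214.] 5051 [682.  30. 208.] [[578.0, -117.0, 8.0], [743.0, 71.0, 216.0]]
lid_tip 0.86 [281. 204.] 2644 [681.   8. 211.] [[612.0, -64.0, 205.0], [740.0, 69.0, 215.0]]
cup_a 0.82 [354. 326.] 996 [643. 287.  40.] [[616.0, 262.0, 1.0], [686.0, 326.0, 86.0]]
cup_a 0.7 [397. 290.] 966 [499. 264.  49.] [[478.0, 236.0, 2.0], [544.0, 300.0, 86.0]]
cartridge 0.78 [244. 153.] 439 [ 665. -306.   68.] [[636.0, -335.0, 8.0], [685.0, -297.0, 103.0]]
tumbler 0.91 [304. 140.] 530 [ 471. -263.   71.] [[443.0, -308.0, 0.0], [560.0, -118.0, 213.0]]
top cam [ 481.9521715    -2.19165337 1194.26400678]
jug 0.89 [326. 180.] 4010 [657. -11. 211.] [[578.0, -120.0, 30.0], [738.0, 66.0, 219.0]]
lever_pad 0.79 [367. 209.] 458 [ 592. -104.  214.] [[564.0, -133.0, 198.0], 
[... 830 characters left out ...]
0, 9.0], [499.0, -247.0, 96.0]]
{'time': 0.9, 'joint_positions': array([ 1.42712426e+00,  3.58593424e-01,  1.19384329e-02,  1.48489056e-05,
       -1.22407164e+00, -2.88103349e-01]), 'dq': array([ 0.00053558, -0.00088265,  0.00040725, -0.00119053, -0.0027134 ,
       -0.00023452]), 'joint_torque': array([-1.14424296e-03, -5.82956958e+01,  2.93653786e+01,  6.94122523e+00,
       -7.55590099e-04, -1.91174939e-05]), 'ee_pos': array([282.49251246, 613.05673199, 207.62593644]), 'orientation': array([-3.06859849e+00,  6.72952207e-01, -1.39807654e-05]), 'wrist_force': array([ 0.37262258, -1.08250076,  0.30040245]), 'moment': array([-0.05187276,  0.06413638, -0.01995858]), 'width': 85.4025916001608}
```

View pictures.

View pics/scene0.png

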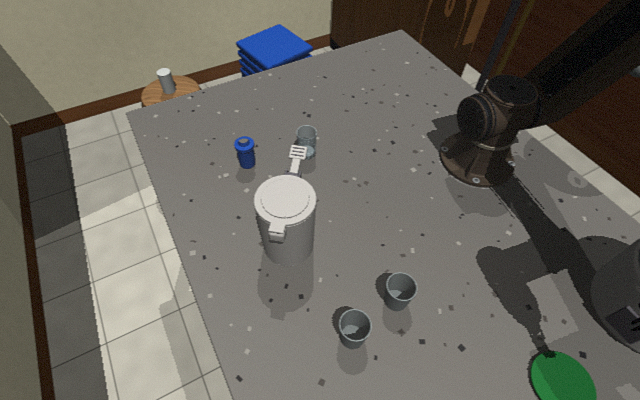

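View pics/top0.png

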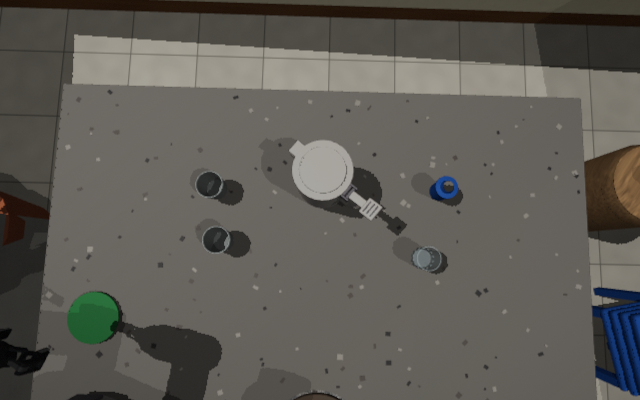

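Run:
```python
from h import *
c=capture('top'); W=cloud(c)
lid=outline_of('top','lid')[0]['mask']
P=W[(W[...,2]>203)&(W[...,2]<218)&(np.hypot(W[...,0]-675,W[...,1]-1)<80)]
(cc,r)=cv2.minEnclosingCircle(P[:,:2].astype(np.float32)); print('lid',cc,r)
m=outline_of('top','lever_pad')[0]['mask']&(W[...,2]>190)
Q=W[m]; rect=cv2.minAreaRect(Q[:,:2].astype(np.float32)); print(rect)
sel=(np.abs(W[...,0]-585)<60)&(np.abs(W[...,1]+105)<60)&(W[...,2]>190)
vs,us=np.where(sel&(np.hypot(W[...,0]-675,W[...,1]-1)>90))
Z=W[vs,us]; d=np.array([675-585,105.]);
for az in (0.85,0.86): pass
ax=np.array(cc)
v=Q[:,:2].mean(0)-ax; print('pad dir',np.degrees(np.arctan2(*v[::-1])),np.hypot(*v),Q.mean(0))
u=-v/np.hypot(*v); s=(Z[:,:2]-ax)@u; t=(Z[:,:2]-ax)@np.array([-u[1],u[0]])
for a in range(-175,-80,6):
    k=(s>=a)&(s<a+6)
    if k.any(): print(a,k.sum(),np.round([t[k].min(),t[k].max(),t[k].mean(),np.median(Z[k,2])],1))
# finger heights
big=cv2.resize(c['img'][120:260,250:450],None,fx=4,fy=4,interpolation=cv2.INTER_CUBIC); cv2.imwrite('pics/topz.png',big[:,:,::-1])
```

```text
lid (675.0823974609375, 0.9765501022338867) 79.91405487060547
((598.0989990234375, -95.44749450683594), (81.26651000976562, 40.71949768066406), 50.78141403198242)
pad dir -128.70403905500166 131.83308210123155 [ 592.64747825 -101.90418488  212.65049259]
-169 8 [-13.8  14.1   0.3 217.5]
-163 47 [-20.3  20.5  -0.4 220.4]
-157 49 [-2.150e+01  1.990e+01  1.000e-01  2.192e+02]
-151 48 [-2.050e+01  1.990e+01 -1.000e-01  2.174e+02]
-145 48 [-2.170e+01  1.990e+01 -2.000e-01  2.159e+02]
-139 49 [-2.050e+01  1.990e+01  1.000e-01  2.151e+02]
-133 46 [-2.120e+01  1.970e+01  1.000e-01  2.122e+02]
-127 24 [-1.040e+01  9.200e+00 -1.000e-01  2.094e+02]
-121 21 [ -9.2   8.2  -0.4 206.8]
-115 23 [ -9.5   9.   -0.4 206.2]
-109 22 [-1.010e+01  8.600e+00 -1.000e-01  2.054e+02]
-103 23 [-11.    9.1  -0.7 203.4]
-97 25 [-1.640e+01  1.660e+01  2.000e-01  2.016e+02]
-91 15 [-19.1  18.8  -0.4 199.8]
```

View pics/topz.png

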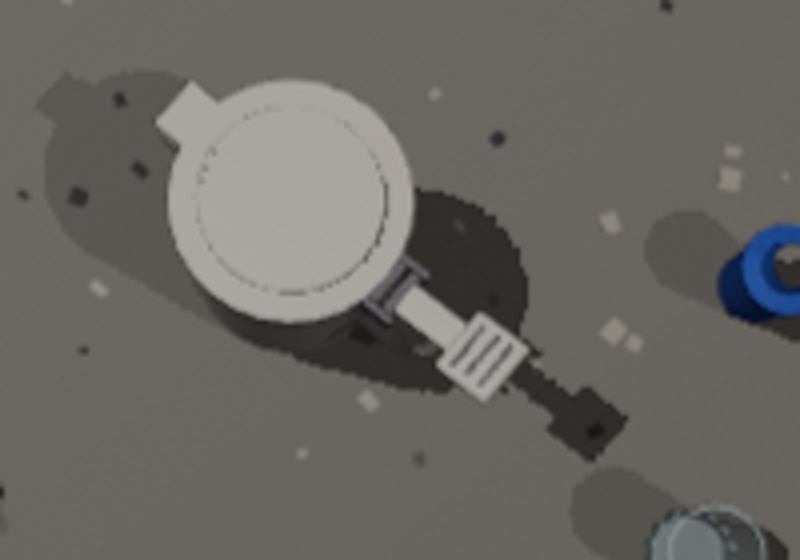

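drive_tool --commands '[[[1.5,-3.6,1],[0,0,-0.03],-1],[[3,-7.2,2],[0,0,-0.05],-1],[[4.5,-10.8,3],[0,0,-0.08],-1],[[6,-14.4,4],[0,0,-0.1],-1],[[7.5,-18,5],[0,0,-0.13],-1],[[9,-21.6,6],[0,0,-0.15],-1],[[10.5,-25.2,7],[0,0,-0.18],-1],[[12,-28.8,8],[0,0,-0.2],-1],[[13.5,-32.4,9],[0,0,-0.22],-1],[[15,-36,9],[0,0,-0.244],-1]]' --newtons 20

```text
time: 1.88
ee_pos: [433.5, 251.7, 300.2]
orientation: [-2.96, 1.041, -0.003]
wrist_force: [0.4, 1.2, -0.0]
width: 0.0
```

drive_tool --commands '[[[1.5,-3.9,0],[0,0,0],-1],[[3,-7.8,0],[0,0,0],-1],[[4.6,-11.7,0],[0,0,0],-1],[[6.2,-15.6,0],[0,0,0],-1],[[7.8,-19.5,0],[0,0,0],-1],[[9.4,-23.4,0],[0,0,0],-1],[[11,-27.3,0],[0,0,0],-1],[[12.6,-31.2,-0.5],[0,0,0],-1],[[14,-34.5,-1],[0,0,0],-1],[[15,-36.6,-2],[0,0,0],-1]]'

```text
time: 2.72
ee_pos: [584.8, -118.0, 280.7]
orientation: [-2.96, 1.043, -0.006]
wrist_force: [0.4, 1.7, -0.9]
width: 0.4
```

```bash
cat > lk.py <<'E'
from h import *
import sys
n=sys.argv[1]; s=sense()
c=capture('scene'); W=cloud(c)
x0,x1,y0,y1=190,430,60,300
cv2.imwrite(f'pics/s{n}.png',cv2.resize(c['img'][y0:y1,x0:x1],None,fx=2.5,fy=2.5)[:,:,::-1])
if 'top' in sys.argv:
    c2=capture('top'); cv2.imwrite(f'pics/t{n}.png',cv2.resize(c2['img'][100:300,230:470],None,fx=3,fy=3)[:,:,::-1])
print(s['time'],np.round(s['ee_pos'],1),np.round(s['orientation'],3),np.round(s['wrist_force'],2))
R=cv2.Rodrigues(s['orientation'])[0]; print('tool z',R[:,2].round(3),'y ang',np.degrees(np.arctan2(R[1,1],R[0,1])))
# lid plane: points near the jug front above z 205
o=outline_of('scene','lid')
for q in o[:1]:
    m=q['mask']&(c['depth']>0)
    P=W[m]; ax=np.array([672.5,-2.]); u=np.array([.625,.780])
    a=(P[:,:2]-ax)@u; t=(P[:,:2]-ax)@np.array([-u[1],u[0]]); k=(P[:,2]>200)&(np.abs(t)<80)&(a>-80)
    a=a[k];z=P[k,2]
    if k.sum()>50:
        for _ in range(6):
            pf=np.polyfit(a,z,1) if np.ptp(a)>np.ptp(z)*.4 else None
            if pf is None: break
            r=np.abs(np.polyval(pf,a)-z); kk=r<max(6,np.median(r)*2); a,z=a[kk],z[kk]
        print('lid conf',q['confidence'],'n',k.sum(),'angle',None if pf is None else np.arctan(pf[0]),'maxz',P[:,2].max())
E
python3 lk.py 1 top
```

```text
2.7167 [ 584.8 -118.   280.7] [-2.96   1.043 -0.006] [ 0.45  1.68 -0.95]
tool z [ 0.005  0.002 -1.   ] y ang -128.8387894242437
lid conf 0.89 n 2622 angle -0.013931195503334663 maxz 217.56100949495917
```

View pics/s1.png

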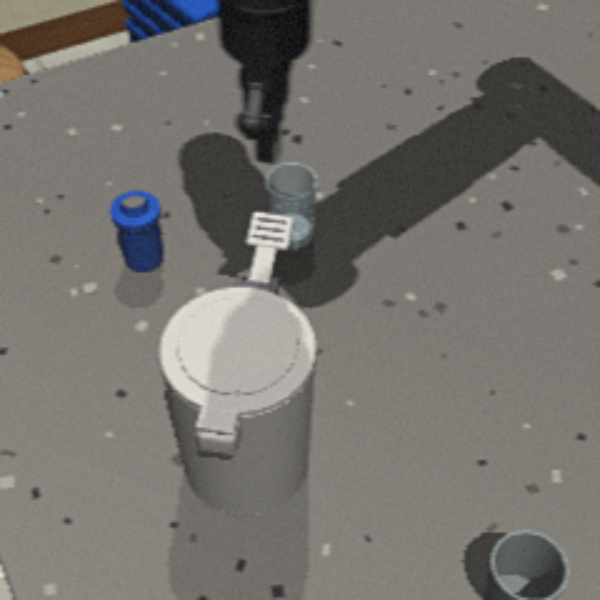

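View pics/t1.png

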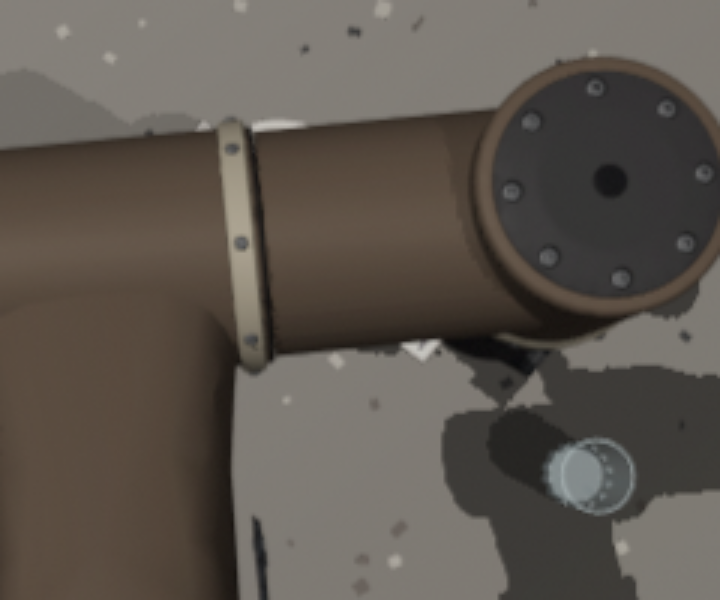

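Run:
```python
from h import *
c=capture('top');W=cloud(c)
for (u,v) in [(250,170),(300,175),(330,170),(360,170),(380,180),(410,180),(430,160),(390,200),(260,260)]: print(u,v,W[v,u].round())
c=capture('scene');W=cloud(c);m=W[...,2]>280
m2=m&(W[...,0]>500); 
P=W[m2];u=np.array([.625,.780]);a=(P[:,:2]-[672.5,-2])@u; t=(P[:,:2]-[672.5,-2])@np.array([-.78,.625])
for lo in range(-260,260,20):
    k=(a>=lo)&(a<lo+20)&(abs(t)<100)
    if k.any(): print(lo,k.sum(),P[k,2].min().round(),P[k,2].max().round())
```

```text
250 170 [572.  79. 722.]
300 175 [568.  23. 724.]
330 170 [575. -10. 721.]
360 170 [575. -44. 721.]
380 180 [565. -67. 720.]
410 180 [562. -96. 740.]
430 160 [ 584. -118.  741.]
390 200 [544. -80. 706.]
260 260 [474.  60. 744.]
-200 1 367.0 367.0
-180 5 351.0 399.0
-160 136 303.0 588.0
-140 893 304.0 604.0
-120 3198 352.0 611.0
-100 304 371.0 612.0
-40 43 632.0 653.0
-20 111 642.0 665.0
0 118 648.0 675.0
```

drive_tool --commands '[[[-0.1,0.2,-0.8],[0,0,0],-1],[[-0.2,0.4,-1.6],[0,0,0],-1],[[-0.2,0.4,-2.4],[0,0,0],-1],[[-0.2,0.4,-3.2],[0,0,0],-1],[[-0.2,0.4,-3.9],[0,0,0],-1],[[-0.2,0.4,-4.5],[0,0,0],-1],[[-0.2,0.4,-4.9],[0,0,0],-1],[[-0.2,0.4,-5.2],[0,0,0],-1],[[-0.2,0.4,-5.2],[0,0,0],-1],[[-0.2,0.4,-5.2],[0,0,0],-1]]'

```text
time: 3.8
ee_pos: [581.6, -110.4, 228.3]
orientation: [-2.96, 1.042, -0.003]
wrist_force: [-0.2, -0.4, 0.0]
width: 0.1
```

```bash
python3 lk.py 2
```

```text
3.8 [ 581.6 -110.4  228.3] [-2.96   1.042 -0.003] [-0.17 -0.39  0.04]
tool z [ 0.003  0.002 -1.   ] y ang -128.7746767083053
lid conf 0.63 n 2658 angle -0.012749522009609906 maxz 216.64571600141838
```

View pics/s2.png

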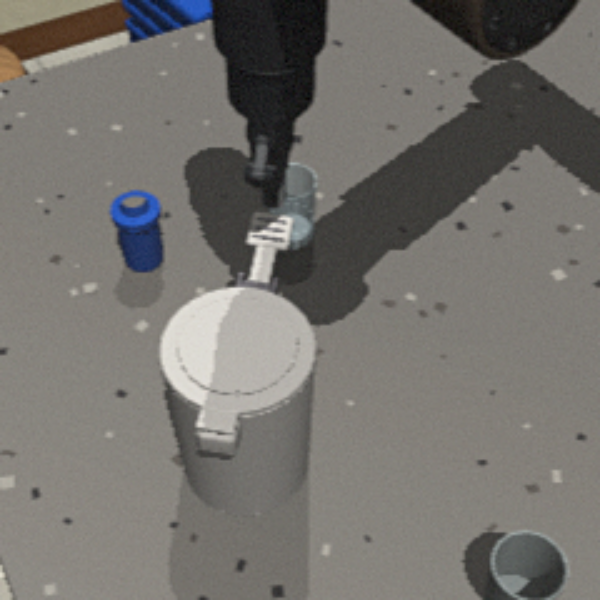

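Run:
```python
from h import *
c=capture('scene')
for X in ([581.6,-110.4,228.3],[583,-113.7,217]): print((proj(c,X)-[190,60])*2.5)
cv2.imwrite('pics/z3.png',cv2.resize(c['img'][115:185,260:340],None,fx=8,fy=8,interpolation=cv2.INTER_CUBIC)[:,:,::-1])
W=cloud(c)
for v in range(130,160,2): print(v,[tuple(W[v,u].round().astype(int)) for u in (294,297,300)])
```

```text
[272.69949861 220.23926549]
[270.13020333 226.52460076]
130 [(np.int64(616), np.int64(-63), np.int64(344)), (np.int64(611), np.int64(-59), np.int64(345)), (np.int64(597), np.int64(-71), np.int64(328))]
132 [(np.int64(617), np.int64(-61), np.int64(340)), (np.int64(612), np.int64(-57), np.int64(340)), (np.int64(599), np.int64(-69), np.int64(325))]
134 [(np.int64(603), np.int64(-91), np.int64(302)), (np.int64(605), np.int64(-72), np.int64(319)), (np.int64(599), np.int64(-68), np.int64(320))]
136 [(np.int64(474), np.int64(-366), np.int64(1)), (np.int64(590), np.int64(-102), np.int64(280)), (np.int64(585), np.int64(-97), np.int64(283))]
138 [(np.int64(478), np.int64(-359), np.int64(-1)), (np.int64(591), np.int64(-101), np.int64(276)), (np.int64(584), np.int64(-99), np.int64(274))]
140 [(np.int64(482), np.int64(-350), np.int64(1)), (np.int64(590), np.int64(-104), np.int64(265)), (np.int64(585), np.int64(-98), np.int64(269))]
142 [(np.int64(486), np.int64(-342), np.int64(0)), (np.int64(588), np.int64(-109), np.int64(253)), (np.int64(584), np.int64(-99), np.int64(261))]
144 [(np.int64(491), 
[... 464 characters left out ...]
t64(218)), (np.int64(585), np.int64(-116), np.int64(218)), (np.int64(579), np.int64(-112), np.int64(219))]
152 [(np.int64(593), np.int64(-117), np.int64(214)), (np.int64(587), np.int64(-113), np.int64(215)), (np.int64(581), np.int64(-107), np.int64(217))]
154 [(np.int64(597), np.int64(-109), np.int64(216)), (np.int64(588), np.int64(-109), np.int64(212)), (np.int64(583), np.int64(-103), np.int64(214))]
156 [(np.int64(599), np.int64(-105), np.int64(213)), (np.int64(592), np.int64(-103), np.int64(212)), (np.int64(586), np.int64(-98), np.int64(214))]
158 [(np.int64(600), np.int64(-102), np.int64(210)), (np.int64(593), np.int64(-100), np.int64(208)), (np.int64(588), np.int64(-94), np.int64(211))]
```

View pics/z3.png

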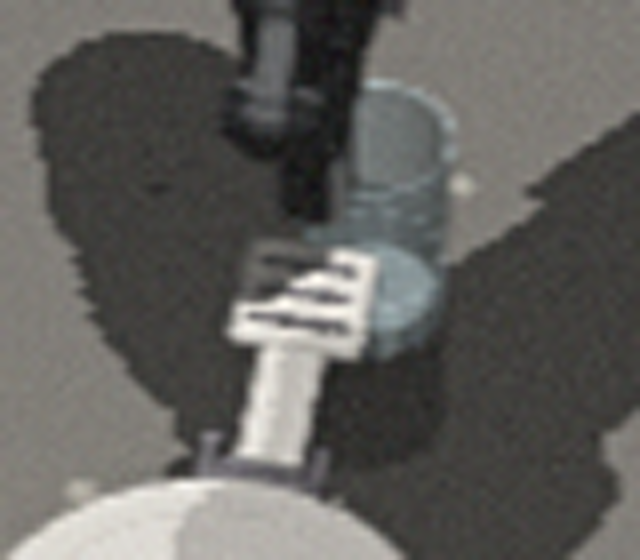

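drive_tool --commands '[[[0.05,-0.1,-0.1],[0,0,0],-1],[[0.1,-0.2,-0.2],[0,0,0],-1],[[0.1,-0.3,-0.3],[0,0,0],-1],[[0.1,-0.3,-0.4],[0,0,0],-1],[[0.1,-0.3,-0.5],[0,0,0],-1],[[0.1,-0.3,-0.6],[0,0,0],-1],[[0.1,-0.3,-0.7],[0,0,0],-1],[[0.1,-0.3,-0.8],[0,0,0],-1],[[0.1,-0.3,-0.9],[0,0,0],-1],[[0.1,-0.3,-0.9],[0,0,0],-1]]'

```text
time: 4.78
ee_pos: [582.6, -113.3, 219.4]
orientation: [-2.96, 1.042, -0.004]
wrist_force: [-0.5, -0.0, 0.4]
width: -0.2
```

```bash
python3 lk.py 4
python3 - <<'E'
from h import *
c=capture('scene')
cv2.imwrite('pics/z4.png',cv2.resize(c['img'][115:185,260:340],None,fx=8,fy=8,interpolation=cv2.INTER_CUBIC)[:,:,::-1])
E
```

```text
4.7833 [ 582.6 -113.3  219.4] [-2.96   1.042 -0.004] [-0.46 -0.04  0.39]
tool z [ 0.003  0.003 -1.   ] y ang -128.77746488157132
lid conf 0.65 n 2666 angle -0.014383216041148625 maxz 217.2933618353996
```

View pics/z4.png

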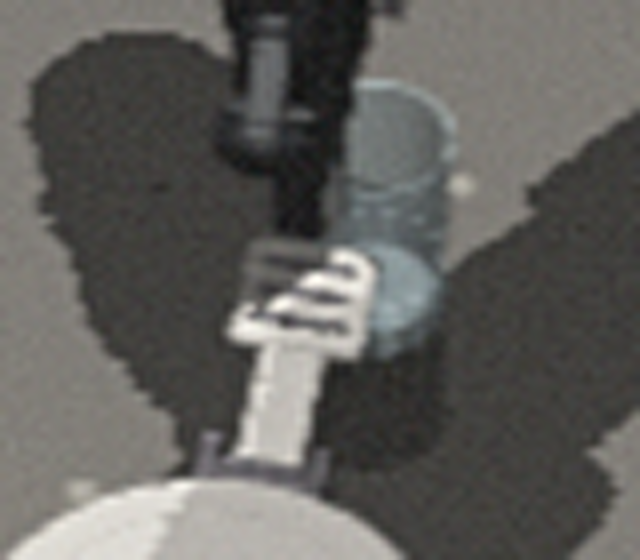

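Run:
```python
from h import *
c=capture('scene');W=cloud(c)
ax=np.array([672.5,-2.]);u=np.array([.625,.780])
P=W[125:160,285:312]; a=(P[...,:2]-ax)@u; t=(P[...,:2]-ax)@np.array([-u[1],u[0]])
for v in range(132,156):
    print(v,' '.join('%d/%d/%d'%(a[v-125,x-285],t[v-125,x-285],P[v-125,x-285,2]) for x in (292,294,296,298,300,302)), c['img'][v,296])
c=capture('top');W=cloud(c)
m=(np.abs(W[...,0]-583)<80)&(np.abs(W[...,1]+113)<80)&(W[...,2]>150)&(W[...,2]<400); print(m.sum())
# visible fingers from top?
vs,us=np.where(m); print(us.min() if len(us) else '',vs.min() if len(vs) else '')
```

```text
132 -84/0/335 -84/5/336 -84/9/336 -88/13/334 -110/12/313 -130/13/294 [44 47 48]
133 -81/1/335 -82/5/334 -83/10/335 -88/13/330 -110/13/310 -132/12/289 [42 43 43]
134 -83/0/329 -82/5/331 -83/9/331 -89/13/326 -109/13/307 -130/13/287 [30 36 38]
135 -94/-1/315 -88/4/322 -87/8/324 -90/12/322 -110/12/304 -139/11/275 [29 33 27]
136 -112/-6/295 -101/1/307 -98/6/311 -94/11/315 -111/12/299 -140/11/271 [26 27 25]
137 -398/-77/4 -135/-7/269 -114/2/291 -106/9/300 -112/12/295 -137/11/271 [26 21 30]
138 -400/-78/-2 -138/-8/263 -131/-1/271 -133/2/270 -115/11/289 -136/11/268 [31 30 30]
139 -391/-76/2 -138/-8/260 -134/-2/265 -130/3/269 -133/7/268 -136/11/265 [33 35 27]
140 -387/-75/1 -137/-8/257 -130/-1/265 -129/3/267 -130/8/267 -137/11/261 [24 23 23]
141 -382/-74/1 -138/-8/253 -129/-1/263 -131/3/262 -131/7/263 -138/11/257 [26 27 26]
142 -377/-73/3 -138/-8/250 -131/-1/257 -132/2/258 -129/8/261 -139/11/252 [28 32 29]
143 -373/-72/2 -137/-8/247 -132/-2/253 -130/3/256 -130/8/257 -139/11/249 [35 32 30]
144 -373/-72/-2 -371/-65/0 -138/-3/244 -132/2/251 -133/7/251 -138/11/247 [45 51 47]
145 -155/-17/221 -156
[... 258 characters left out ...]
16/217 -147/-11/219 -149/-6/218 -151/-1/217 -151/3/218 -152/8/218 [64 61 61]
149 -144/-15/217 -146/-11/216 -146/-5/217 -146/0/218 -148/3/217 -148/8/218 [96 95 90]
150 -143/-15/215 -140/-9/219 -144/-5/216 -145/0/216 -146/4/217 -146/9/217 [99 97 90]
151 -139/-14/215 -142/-10/214 -138/-4/219 -142/0/216 -143/4/216 -143/9/216 [124 119 125]
152 -136/-14/215 -137/-9/215 -141/-5/212 -140/0/214 -137/6/218 -140/10/216 [212 209 203]
153 -132/-13/216 -135/-8/214 -136/-3/214 -138/0/213 -138/5/214 -136/11/217 [202 197 191]
154 -130/-12/215 -130/-7/216 -133/-3/214 -134/1/214 -134/6/214 -134/11/216 [124 122 122]
155 -130/-12/212 -128/-7/214 -131/-2/212 -131/2/214 -130/7/215 -134/11/212 [86 88 87]
57
369 220
```

drive_tool --commands '[[[0,0,-0.15],[0,0,0],-1],[[0,0,-0.3],[0,0,0],-1],[[0,0,-0.5],[0,0,0],-1],[[0,0,-0.7],[0,0,0],-1],[[0,0,-0.9],[0,0,0],-1],[[0,0,-1.1],[0,0,0],-1],[[0,0,-1.3],[0,0,0],-1],[[0,0,-1.45],[0,0,0],-1],[[0,0,-1.55],[0,0,0],-1],[[0,0,-1.6],[0,0,0],-1]]'

```text
time: 5.87
ee_pos: [582.7, -113.4, 203.5]
orientation: [-2.96, 1.042, -0.004]
wrist_force: [0.6, -0.1, -0.3]
width: -0.2
```

```bash
python3 lk.py 5
python3 - <<'E'
from h import *
c=capture('scene')
cv2.imwrite('pics/z5.png',cv2.resize(c['img'][115:185,260:340],None,fx=8,fy=8,interpolation=cv2.INTER_CUBIC)[:,:,::-1])
E
```

```text
5.8667 [ 582.7 -113.4  203.5] [-2.96   1.042 -0.004] [ 0.63 -0.08 -0.34]
tool z [ 0.004  0.003 -1.   ] y ang -128.7750052577004
lid conf 0.86 n 2601 angle -0.013287178360101732 maxz 216.52199675681297
```

View pics/z5.png

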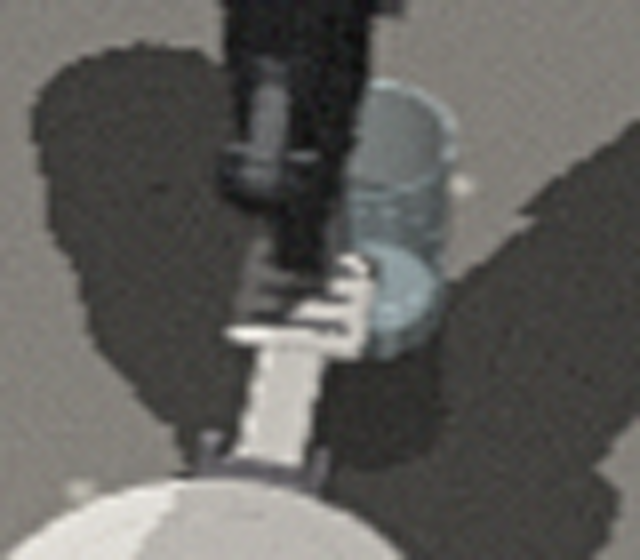

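The fingertip (crop pixel ≈300,270) is still about 8 mm above the pad. The shut tips sit about 25 mm higher than the reported TCP, so I'm going on by vision and force.

drive_tool --commands '[[[0,0,-0.1],[0,0,0],-1],[[0,0,-0.2],[0,0,0],-1],[[0,0,-0.3],[0,0,0],-1],[[0,0,-0.4],[0,0,0],-1],[[0,0,-0.5],[0,0,0],-1],[[0,0,-0.6],[0,0,0],-1],[[0,0,-0.7],[0,0,0],-1],[[0,0,-0.8],[0,0,0],-1],[[0,0,-0.9],[0,0,0],-1],[[0,0,-1.0],[0,0,0],-1]]'

```text
time: 6.85
ee_pos: [582.7, -113.6, 194.1]
orientation: [-2.96, 1.042, -0.005]
wrist_force: [-0.9, -1.0, 3.6]
width: -0.1
```

```bash
python3 lk.py 6
```

```text
6.85 [ 582.7 -113.6  194.1] [-2.96   1.042 -0.005] [-0.9  -0.96  3.64]
tool z [ 0.004  0.002 -1.   ] y ang -128.7665923088594
lid conf 0.85 n 2611 angle 0.012736363729638357 maxz 219.44442843887487
```

View pics/s6.png

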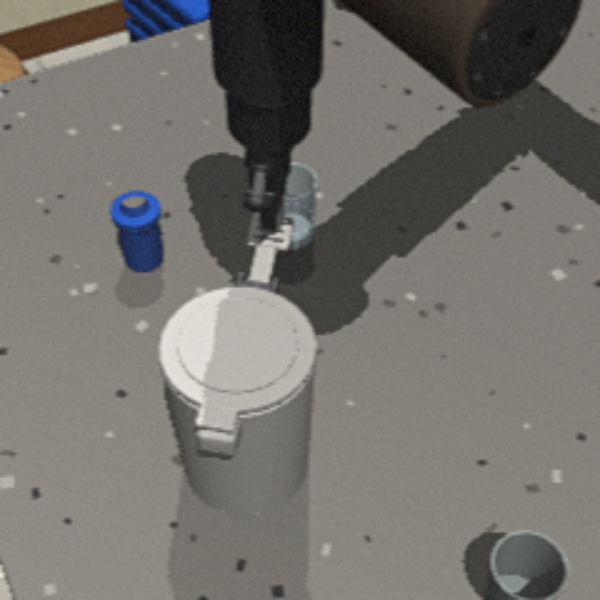

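drive_tool --commands '[[[0,0,-0.12],[0,0,0],-1],[[0,0,-0.24],[0,0,0],-1],[[0,0,-0.36],[0,0,0],-1],[[0,0,-0.48],[0,0,0],-1],[[0,0,-0.6],[0,0,0],-1],[[0,0,-0.72],[0,0,0],-1],[[0,0,-0.84],[0,0,0],-1],[[0,0,-0.96],[0,0,0],-1],[[0,0,-1.1],[0,0,0],-1],[[0,0,-1.2],[0,0,0],-1]]'

```text
time: 7.78
ee_pos: [582.7, -113.7, 181.8]
orientation: [-2.96, 1.042, -0.004]
wrist_force: [-0.7, -2.0, 4.1]
width: -0.3
```

```bash
python3 lk.py 7
```

```text
7.7833 [ 582.7 -113.7  181.8] [-2.96   1.042 -0.004] [-0.68 -1.98  4.11]
tool z [ 0.004  0.002 -1.   ] y ang -128.7729276741599
lid conf 0.64 n 1767 angle 0.38180877519456347 maxz 275.2332423678905
```

View pics/s7.png

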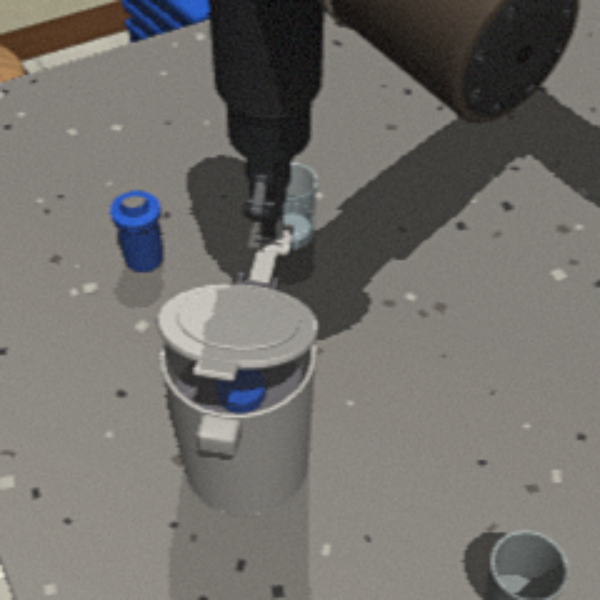

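The lid is rising as expected: about 0.39 rad, at 4 N.

drive_tool --commands '[[[0,0,-0.12],[0,0,0],-1],[[0,0,-0.24],[0,0,0],-1],[[0,0,-0.36],[0,0,0],-1],[[0,0,-0.48],[0,0,0],-1],[[0,0,-0.6],[0,0,0],-1],[[0,0,-0.72],[0,0,0],-1],[[0,0,-0.84],[0,0,0],-1],[[0,0,-0.96],[0,0,0],-1],[[0,0,-1.1],[0,0,0],-1],[[0,0,-1.2],[0,0,0],-1]]'

```text
time: 8.72
ee_pos: [582.6, -113.7, 169.5]
orientation: [-2.96, 1.042, -0.004]
wrist_force: [-2.0, -3.2, 5.9]
width: 0.1
```

```bash
python3 lk.py 8
```

```text
8.7167 [ 582.6 -113.7  169.5] [-2.96   1.042 -0.004] [-2.02 -3.18  5.94]
tool z [ 0.003  0.002 -1.   ] y ang -128.77733454985523
lid conf 0.91 n 434 angle 0.7692536223776693 maxz 330.74070198618307
```

View pics/s8.png

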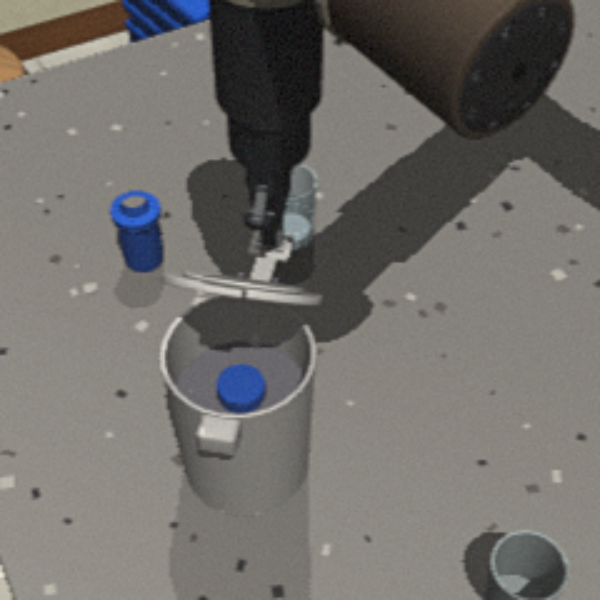

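drive_tool --commands '[[[0,0,-0.1],[0,0,0],-1],[[0,0,-0.2],[0,0,0],-1],[[0,0,-0.3],[0,0,0],-1],[[0,0,-0.4],[0,0,0],-1],[[0,0,-0.5],[0,0,0],-1],[[0,0,-0.55],[0,0,0],-1],[[0,0,-0.6],[0,0,0],-1],[[0,0,-0.6],[0,0,0],-1],[[0,0,-0.6],[0,0,0],-1],[[0,0,-0.6],[0,0,0],-1]]'

```text
time: 9.65
ee_pos: [582.9, -113.5, 163.7]
orientation: [-2.96, 1.042, -0.005]
wrist_force: [0.4, -0.3, 4.3]
width: -0.1
```

```bash
cat > lid.py <<'E'
from h import *
# lid edges: world points of the lid in jug frame
s=sense(); print(s['time'],s['ee_pos'].round(1),s['wrist_force'].round(2),s['moment'].round(2))
ax=np.array([672.5,-2.]);u=np.array([.625,.780])
for n in ('scene','top'):
    c=capture(n);W=cloud(c); o=outline_of(n,'lid')
    for q in o[:2]:
        m=q['mask']&(c['depth']>0); P=W[m]; a=(P[:,:2]-ax)@u; t=(P[:,:2]-ax)@np.array([-u[1],u[0]])
        k=(abs(t)<75)&(P[:,2]>225)&(a>-75)&(a<80)&(P[:,2]<380); 
        if k.sum()<5: continue
        ang=np.arctan2(P[k,2]-206,a[k]+72); print(n,round(q['confidence'],2),k.sum(),'maxz',np.percentile(P[k,2],98),'ang med',np.median(ang),np.percentile(ang,[10,90]))
E
python3 lk.py 9; python3 lid.py
```

```text
9.65 [ 582.9 -113.5  163.7] [-2.96   1.042 -0.005] [ 0.36 -0.34  4.29]
tool z [ 0.004  0.002 -1.   ] y ang -128.76862207571605
lid conf 0.94 n 906 angle 1.0828631246674585 maxz 350.7975351644241
9.75 [ 582.9 -113.5  163.7] [-0.62  0.07  4.4 ] [0.13 0.19 0.01]
scene 0.64 837 maxz 349.0208339998819 ang med 1.0532872533299378 [1.02167139 1.0920746 ]
top 0.93 557 maxz 349.92102534973196 ang med 1.1186706400427564 [1.09269713 1.16705047]
```

View pics/s9.png

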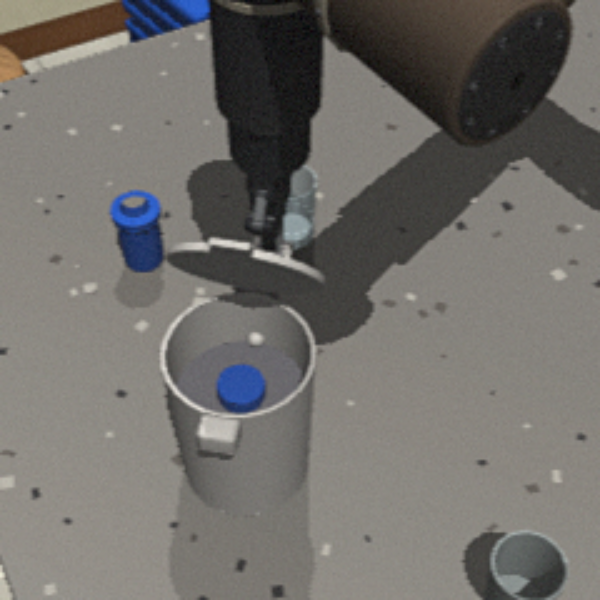

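The lid stands fully open (about 1.05–1.1 rad, tip 350 mm up) with about 4.3 N on the lever. Holding.

drive_tool --commands '[[[0,0,0],[0,0,0],-1],[[0,0,0],[0,0,0],-1],[[0,0,0],[0,0,0],-1],[[0,0,0],[0,0,0],-1],[[0,0,0],[0,0,0],-1],[[0,0,0],[0,0,0],-1],[[0,0,0],[0,0,0],-1],[[0,0,0],[0,0,0],-1],[[0,0,0],[0,0,0],-1],[[0,0,0],[0,0,0],-1]]'

```text
time: 10.78
ee_pos: [582.9, -113.5, 163.6]
orientation: [-2.96, 1.042, -0.005]
wrist_force: [-0.3, 0.2, 4.7]
width: 0.2
```

drive_tool --commands '[[[0,0,0],[0,0,0],-1],[[0,0,0],[0,0,0],-1],[[0,0,0],[0,0,0],-1],[[0,0,0],[0,0,0],-1],[[0,0,0],[0,0,0],-1],[[0,0,0],[0,0,0],-1],[[0,0,0],[0,0,0],-1],[[0,0,0],[0,0,0],-1],[[0,0,0],[0,0,0],-1],[[0,0,0],[0,0,0],-1]]'

```text
time: 11.62
ee_pos: [582.9, -113.6, 163.7]
orientation: [-2.96, 1.042, -0.005]
wrist_force: [0.3, 1.3, 5.0]
width: 0.0
```

drive_tool --commands '[[[0,0,0],[0,0,0],-1],[[0,0,0],[0,0,0],-1],[[0,0,0],[0,0,0],-1],[[0,0,0],[0,0,0],-1],[[0,0,0],[0,0,0],-1],[[0,0,0],[0,0,0],-1],[[0,0,0],[0,0,0],-1],[[0,0,0],[0,0,0],-1],[[0,0,0],[0,0,0],-1],[[0,0,0],[0,0,0],-1]]'

```text
time: 12.45
ee_pos: [582.8, -113.5, 163.6]
orientation: [-2.96, 1.042, -0.005]
wrist_force: [-1.4, 1.0, 4.9]
width: -0.1
```

drive_tool --commands '[[[0,0,0],[0,0,0],-1],[[0,0,0],[0,0,0],-1],[[0,0,0],[0,0,0],-1],[[0,0,0],[0,0,0],-1],[[0,0,0],[0,0,0],-1],[[0,0,0],[0,0,0],-1],[[0,0,0],[0,0,0],-1],[[0,0,0],[0,0,0],-1],[[0,0,0],[0,0,0],-1],[[0,0,0],[0,0,0],-1]]'

```text
time: 13.28
ee_pos: [582.8, -113.6, 163.6]
orientation: [-2.96, 1.042, -0.005]
wrist_force: [-0.5, -0.0, 5.2]
width: -0.1
```

```bash
python3 lid.py
```

```text
13.2833 [ 582.8 -113.6  163.6] [-0.48 -0.03  5.23] [0.23 0.09 0.01]
scene 0.61 840 maxz 349.0374491212633 ang med 1.0540069584135041 [1.02360652 1.0917577 ]
top 0.91 489 maxz 350.15217857915025 ang med 1.118568239054827 [1.09839553 1.16510418]
```

drive_tool --commands '[[[0,0,0.06],[0,0,0],-1],[[0,0,0.12],[0,0,0],-1],[[0,0,0.18],[0,0,0],-1],[[0,0,0.24],[0,0,0],-1],[[0,0,0.3],[0,0,0],-1],[[0,0,0.36],[0,0,0],-1],[[0,0,0.42],[0,0,0],-1],[[0,0,0.48],[0,0,0],-1],[[0,0,0.54],[0,0,0],-1],[[0,0,0.6],[0,0,0],-1]]'

```text
time: 14.32
ee_pos: [582.6, -113.8, 169.6]
orientation: [-2.961, 1.042, -0.004]
wrist_force: [-2.2, -2.1, 3.1]
width: -0.2
```

```bash
python3 lid.py
```

```text
14.3167 [ 582.6 -113.8  169.6] [-2.22 -2.15  3.1 ] [-0.96  0.74 -0.02]
scene 0.97 439 maxz 328.72905434508914 ang med 0.8736788431637096 [0.83239693 0.94295313]
top 0.63 884 maxz 328.15433381829274 ang med 0.8881296545554536 [0.8608827  0.94138345]
top 0.25 863 maxz 328.22920224113625 ang med 0.8856719475950979 [0.86011571 0.94120854]
```

The lid follows the finger smoothly. Continuing at the same rate.

drive_tool --commands '[[[0,0,0.06],[0,0,0],-1],[[0,0,0.12],[0,0,0],-1],[[0,0,0.18],[0,0,0],-1],[[0,0,0.24],[0,0,0],-1],[[0,0,0.3],[0,0,0],-1],[[0,0,0.36],[0,0,0],-1],[[0,0,0.42],[0,0,0],-1],[[0,0,0.48],[0,0,0],-1],[[0,0,0.54],[0,0,0],-1],[[0,0,0.6],[0,0,0],-1]]'

```text
time: 15.35
ee_pos: [582.6, -113.8, 175.6]
orientation: [-2.961, 1.042, -0.004]
wrist_force: [-2.9, -4.5, 4.2]
width: 0.3
```

drive_tool --commands '[[[0,0,0.06],[0,0,0],-1],[[0,0,0.12],[0,0,0],-1],[[0,0,0.18],[0,0,0],-1],[[0,0,0.24],[0,0,0],-1],[[0,0,0.3],[0,0,0],-1],[[0,0,0.36],[0,0,0],-1],[[0,0,0.42],[0,0,0],-1],[[0,0,0.48],[0,0,0],-1],[[0,0,0.54],[0,0,0],-1],[[0,0,0.6],[0,0,0],-1]]'

```text
time: 16.18
ee_pos: [583.0, -113.4, 181.8]
orientation: [-2.96, 1.041, -0.005]
wrist_force: [0.2, 0.2, 4.0]
width: 0.0
```

drive_tool --commands '[[[0,0,0.06],[0,0,0],-1],[[0,0,0.12],[0,0,0],-1],[[0,0,0.18],[0,0,0],-1],[[0,0,0.24],[0,0,0],-1],[[0,0,0.3],[0,0,0],-1],[[0,0,0.36],[0,0,0],-1],[[0,0,0.42],[0,0,0],-1],[[0,0,0.48],[0,0,0],-1],[[0,0,0.54],[0,0,0],-1],[[0,0,0.6],[0,0,0],-1]]'

```text
time: 17.02
ee_pos: [583.2, -113.3, 187.9]
orientation: [-2.96, 1.041, -0.005]
wrist_force: [2.6, 1.8, 2.5]
width: 0.4
```

```bash
python3 lk.py 10
```

```text
17.0167 [ 583.2 -113.3  187.9] [-2.96   1.041 -0.005] [2.62 1.8  2.53]
tool z [ 0.005  0.003 -1.   ] y ang -128.76427573142522
lid conf 0.95 n 2250 angle 0.1954320871280456 maxz 245.13924683138134
```

Lid at about 0.2 rad; 7 mm remain to the contact height.

drive_tool --commands '[[[0,0,0.06],[0,0,0],-1],[[0,0,0.12],[0,0,0],-1],[[0,0,0.18],[0,0,0],-1],[[0,0,0.24],[0,0,0],-1],[[0,0,0.3],[0,0,0],-1],[[0,0,0.36],[0,0,0],-1],[[0,0,0.42],[0,0,0],-1],[[0,0,0.48],[0,0,0],-1],[[0,0,0.54],[0,0,0],-1],[[0,0,0.6],[0,0,0],-1]]'

```text
time: 17.95
ee_pos: [583.1, -113.4, 194.0]
orientation: [-2.96, 1.041, -0.005]
wrist_force: [1.8, 2.0, 2.1]
width: -0.1
```

drive_tool --commands '[[[0,0,0.06],[0,0,0],-1],[[0,0,0.12],[0,0,0],-1],[[0,0,0.18],[0,0,0],-1],[[0,0,0.24],[0,0,0],-1],[[0,0,0.3],[0,0,0],-1],[[0,0,0.36],[0,0,0],-1],[[0,0,0.42],[0,0,0],-1],[[0,0,0.48],[0,0,0],-1],[[0,0,0.6],[0,0,0],-1],[[0,0,0.8],[0,0,0],-1]]'

```text
time: 18.78
ee_pos: [583.0, -113.4, 201.9]
orientation: [-2.96, 1.042, -0.005]
wrist_force: [-0.0, -0.3, -0.7]
width: -0.3
```

```bash
python3 lk.py 11
```

```text
18.7833 [ 583.  -113.4  201.9] [-2.96   1.042 -0.005] [-0.04 -0.25 -0.68]
tool z [ 0.004  0.002 -1.   ] y ang -128.76952784881598
lid conf 0.85 n 2647 angle -0.013102943417323256 maxz 217.22956772558257
```

View pics/s11.png

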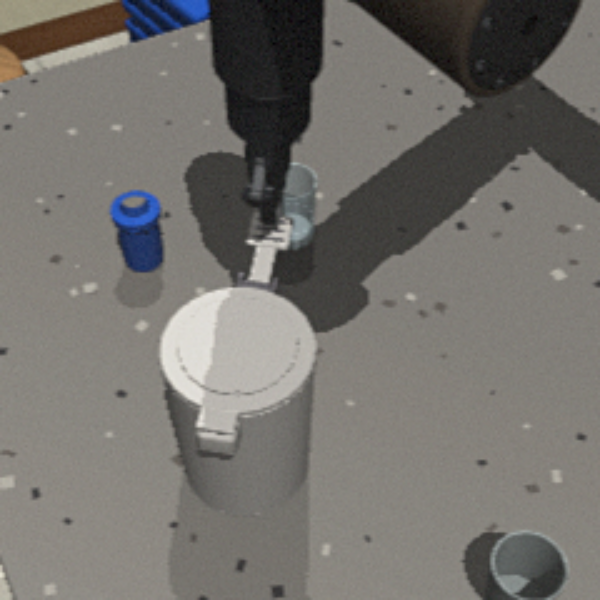

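The lid is shut (-0.013 rad, same as at the start) and the finger is off the lever. Moving clear, up and toward the base side.

drive_tool --commands '[[[0,0,1],[0,0,0],-1],[[0,0,3],[0,0,0],-1],[[0,0,5],[0,0,0],-1],[[0,0,7],[0,0,0],-1],[[0,0,9],[0,0,0],-1],[[-2,0,11],[0,0,0],-1],[[-5,0,12],[0,0,0],-1],[[-7,0,12],[0,0,0],-1],[[-8,0,12],[0,0,0],-1],[[-8,0,12],[0,0,0],-1]]'

```text
time: 19.72
ee_pos: [501.9, -113.4, 324.0]
orientation: [-2.959, 1.041, -0.01]
wrist_force: [0.9, 0.3, 0.1]
width: 0.1
```

```bash
python3 lk.py 12
python3 - <<'E'
from h import *
c=capture('scene'); W=cloud(c)
for t in('jug','cup_a','cartridge','tumbler'):
    for o in outline_of('scene',t)[:2]:
        m=o['mask']&(c['depth']>0); print(t,round(o['confidence'],2),np.round(o['pixel']),np.round(np.median(W[m],0)))
print(sense()['dq'].round(3))
job_done()
E
```

```text
19.7167 [ 501.9 -113.4  324. ] [-2.959  1.041 -0.01 ] [0.9  0.29 0.05]
tool z [ 0.008  0.003 -1.   ] y ang -128.75638689085406
lid conf 0.67 n 2634 angle -0.013032810526859832 maxz 216.186693274802
jug 0.71 [284. 217.] [682.  30. 208.]
cup_a 0.59 [400. 292.] [499. 264.  49.]
cartridge 0.82 [244. 153.] [ 664. -309.   70.]
cartridge 0.41 [306. 139.] [ 471. -265.   71.]
tumbler 0.74 [308. 140.] [ 471. -263.   71.]
tumbler 0.29 [296. 157.] [ 594. -101.  213.]
[-0.001 -0.002 -0.003 -0.001  0.001  0.   ]
the job is handed in; nothing more can be done
```

View pics/s12.png

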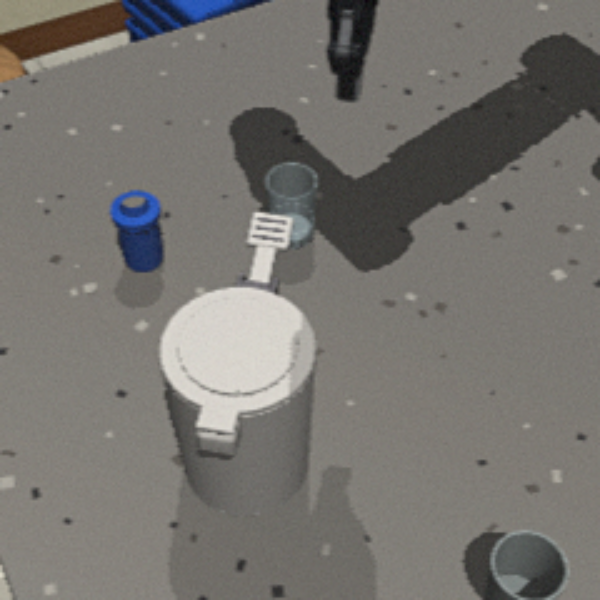

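I pressed the lever with the shut fingertips until the lid stood fully open. I held it there for about 3.6 s, let it down over about 5 s, moved clear and handed the job in at about 20 s.

- **Open:** the cameras put the lid at 1.05–1.12 rad, with its tip 350 mm up. The largest vertical force in any reading was about 6 N.
- **Shut:** the lid reads -0.013 rad, the same as before I started.
- **Nothing moved:** in the last picture the jug, one cup and the tumbler measure where they began. The cartridge agrees to about 3 mm, which is measurement noise. The arm is clear of everything, with no wrist force beyond noise.

Two checks were not clean:

- **Fingertip height:** the shut fingertips looked about 25 mm higher in the pictures than the reported tool position. Contact came at a reported 195 mm rather than 220 mm, so I approached by vision and force.
- **Second cup:** in the last check the network reported only one of the two cups, so I did not measure the other one again. The arm passed about 200 mm above it.

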